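# Fold down the ratchet work support

### The arm

A 7-joint arm with a two-finger parallel gripper is mounted at the origin on a cart in front of the work surface, level with it; the furniture and walls round the work are solid. World frame = base frame: x ahead of the robot, y to its left, z up, the work surface at z = 0. Lengths are in m, angles in rad, forces in N, time in s.
With the tool pointing down it reaches from about 0.4 to 0.9 m from the base axis. Payload 5.5 kg.
Tool frame: the origin (TCP) lies on the centre line of the jaws, within the pads' length; the fingertips stand 8 mm ahead of it and the grasp point (between the pads) lies 11 mm behind it (env.finger_overhang is the z of the fingertips in the tool frame, in m); z points along the fingers, y is the line along which they close (so a half turn about z gives the same grasp; the last joint's range is limited). The gripper opens to 92 mm and grips with 3 to 60 N. Pads are 19 mm wide; open, the fingers measure 130 mm over their backs; the gripper's body (75 mm by 190 mm) begins 47 mm behind the grasp point.
Start: joints at [-0.924, 0.501, -0.427, 1.55, 0.221, 1.138, -0.21], TCP at [0.243, 0.603, 0.235] pointing down, gripper open.
Joint ranges: [-2.88, 2.88], [-0.31, 2.03], [-1.54, 1.56], [0.2, 2.42], [-1.41, 4.55], [0.19, 2.02], [-2.57, 2.57]. Speed limits (rad/s): [2.57, 2.57, 3.14, 3.14, 3.14, 3.14, 3.14].

### API

Orientations are given as a rotation vector (axis times angle).
In Python, from rig import env, get_image gives the robot as it stands.
- The arm moves only by the tool play_rows, never from a script. Its argument "rows" is a list that holds one entry, the list of rows, each a list of 5 numbers: the shift along the tool's x, y, z in mm, then the turn about the tool's z in degrees, then the opening, from -1 (shut) to 1 (fully open). A call has 1 to 12 rows; each row is the pose to reach, as a shift and turn from the pose commanded when the call began, along the tool's axes at that moment; what a row does not reach only later rows make up. A row lasts 1/8 s, in which the tool goes at most 62.5 mm and 10.7 degrees, less where a joint would pass 70% of its speed; a pose out of reach is approached as far as the arm can. A call with a gripper value outside its range is refused whole. The fingers move at their own pace and stop on an object; "newtons" is the grip in N (left out, the last holds). Time passes only in rows, so rows that repeat a pose let the fingers close. It gives the time, the measured TCP pose, the force, the opening and the grip force at its end, in the units of the state.
- env.sense(): the state, without advancing time (a new reading comes with each control period).
- get_image(name): name is "side" or "top" or "wrist"; returns a dict with "image" (400x640x3 uint8, red, green, blue), "range_z" (400x640 float32, m along the optical axis (not along the pixel's ray), 0 where there is no reading), "intrinsics" (3x3 intrinsics, pixels), "R" (3x3) and "t" (3): a world point X has camera coordinates R X + t. Camera axes: x right, y down, z forward; pixel columns grow to the right and rows downward; lengths in m; the calibration is good to about 2 mm. The wrist camera is an equidistant fisheye: a pixel r from the principal point sees the ray r / f radians off the axis. A picture is of the moment at which its call begins.
- env.job_done(): hands the job in; it is judged then, once.
The state is a dict: "time_s": time; "joints": joint angles; "joint_velocities": joint speeds; "tau": joint torques, N m; "tcp_pos": TCP position; "orientation": TCP orientation; "contact_force": force on the tool from outside, world axes, zero at the start; "ft_torque": the same for the moment, N m; "opening": opening from 0.0 (shut) to 1.0 (fully open); "grip_force": force on a finger pad.
Only numpy, scipy, OpenCV 4.12 (cv2) and the standard library are available. Lean on these libraries where they do the work, as an engineer would, in place of code of your own. Each camera call takes 0.05 s, during which the arm holds its last target. There are 200 camera calls.

### The job

The roller arm of the ratchet work support on the bench stands raised. Press the pawl's tab down with the fingertips until the pawl tips free of the teeth and stays there, then push the arm all the way down onto its rest and take the hand away, leaving the pawl free. Do not pick anything up, do not lift the arm, and leave the loose things lying about as they are.

Things in the scene. Friction and masses are not known exactly. Their poses are not given: they have to be found in the camera images.
- work_support: fixed ratchet work support screwed to the bench: steel base plate 90 mm (x) by 370 mm (y, from -160 to +210) by 8 mm, with two pairs of cheek plates; highest fixed part 143 mm, at the pawl hinge. Origin on the bench top under the arm's hinge. z up; +y runs level from the hinge to the roller end of the arm, -y to the pawl's press tab.
- wheel_hinge (a point): fixed hinge of the arm, 90 mm above the bench, over the support's origin. The hinge axis is level, along the support's x.
- roller_mid (a point): centre of the cross roller at the arm's end: aluminium tube 22 mm thick, 56 mm long, along the support's x, not turning, 185 mm from the arm hinge. Pressing its top down and following its arc lowers the arm; 5 to 10 N are enough with the pawl free. Arm down: roller top 101 mm above the bench. The arm is a 12 mm wide, 20 mm deep bar on a toothed wheel 110 mm across.
- support_arm (a joint): arm's angle above level, rad: 0 = fully down, level on its rubber-topped rest post (a hard stop); starts between 0.6 and 0.95. The hinge is stiff: the arm stays where it is left and does not fall. With the pawl in the teeth it cannot go down by more than one tooth (0.25 rad).
- pawl_hinge (a point): fixed hinge of the pawl, 132 mm above the bench, at y = -68 mm in the support's frame; axis along the support's x.
- pawl_tab (a point): centre of the upper face of the pawl's ribbed press tab: steel plate 26 mm (x) by 34 mm (y), 58 mm from the pawl hinge on the side away from the arm, 140 mm above the bench with the pawl in the teeth. Pressed, it sinks about 28 mm on an arc about that hinge onto a stop post. A cylinder weight, 26 mm thick, 50 mm long, stands over the hinge, its top 45 mm above it.
- pawl (a joint): angle of the rocking pawl, rad: 0 to 0.13 = hook in the teeth or riding on one; 0.5 = tab fully down on its stop, hook well clear of the teeth. The weight above the hinge makes it tip: past about 0.25 it falls over and stays at 0.5, short of that it falls back into the teeth. It moves at a few N on the tab.
- nut_m16: bystander, loose: bright hex nut, 24x27x13 mm; origin under its centre. Not part of the job.
- bolt_m16: bystander, loose: hex bolt lying down, 81 mm long, 29 mm wide, 26 mm high; origin under its centre. Not part of the job.
- spanner_comb: bystander, loose: combination spanner, 190x40x10 mm, lying flat; origin under its centre. Not part of the job.
- flat_offcut: bystander, loose: flat steel bar offcut, 120x30x8 mm; origin under its centre. Not part of the job.
- box_black: bystander, loose: small black carton, 62x69x56 mm high; origin under its centre. Not part of the job.
- cold_chisel: bystander, loose: cold chisel, 160 mm long, 21 mm wide, 15 mm high; origin under its centre. Not part of the job.

How it is judged:
On the way, in this order (a step that is already met when the one before it is completed fails the run):
1. the pawl is tipped free while the arm still stands raised (value of joint pawl above 0.42 rad and value of joint support_arm above 0.25 rad), for 0.2 s.
2. the arm is pushed down onto its rest, past all the teeth, with the pawl free (value of joint support_arm below 0.05 rad and value of joint pawl above 0.4 rad), for 0.2 s.
At the end, for the whole second after the job is handed in: The arm lies down on its rest (within 0.05 rad, about 9 mm at the roller) and stays there, the pawl is still tipped free (over 0.4 rad), and the loose things lie where they were (within 20 mm) (all of step 2 and value of joint support_arm above -0.05 rad); the robot touches nothing.
It fails at once if the arm is lifted more than about one tooth above where it stood (value of joint support_arm above 1.04 rad or (value of joint support_arm above 0.85 rad and distance of roller_mid from where it was at the start of the episode above 0.024 m) or (value of joint support_arm above 0.75 rad and distance of roller_mid from where it was at the start of the episode above 0.042 m)).
It fails at once if a loose thing is picked up, carried or shoved more than 20 mm (distance of any of nut_m16, bolt_m16, spanner_comb, flat_offcut, box_black, cold_chisel from where it was at the start of the episode above 0.02 m).
It also fails if it takes over 40 s, if anything falls off the work surface, if the arm or the gripper's body presses on something with over 40 N, if the wrist force passes 120 N, or if a joint passes its speed limit or range.

## Working session

There is one attempt and no reset: what is moved stays moved. The work goes in short steps, Python scripts to look and compute and a tool call to move; the robot and the scene stay as the last step left them, time stands still between calls to the robot, and variables do not carry over. Pictures are saved under pics/ and viewed, at most 10 in all, crops included, and the job is handed in when it is done.

Besides the shell and the picture viewer there is one more tool, called as name(argument=value, ...), one argument or row to a line, values as JSON. play_rows: Moves the arm, as the interface text tells. Its arguments: {"type":"object","properties":{"rows":{"type":"array","items":{"type":"array","items":{"type":"array","items":{"type":"number"}}}},"newtons":{"type":"number"}},"required":["rows"]}

```bash
mkdir -p pics; python3 - <<'E'
from rig import env,get_image
import cv2,numpy as np
for n in("top","side"):
    d=get_image(n);cv2.imwrite(f"pics/{n}0.png",d["image"][:,:,::-1]);np.savez(f"{n}0.npz",**d)
    print(n,d["intrinsics"].tolist(),d["R"].round(3).tolist(),d["t"])
s=env.sense();print(s["tcp_pos"],s["orientation"],s["time_s"],s["opening"],env.finger_overhang)
E
```

```text
top [[463.32803886272336, 0.0, 320.4695005289042], [0.0, 463.32803886272336, 201.1998349574636], [0.0, 0.0, 1.0]] [[0.068, -0.998, -0.0], [-0.975, -0.067, -0.21], [0.21, 0.015, -0.978]] [-0.01906317  0.57208206  1.27805129]
side [[424.81372376584545, 0.0, 315.63204813992115], [0.0, 424.81372376584545, 206.31920504443102], [0.0, 0.0, 1.0]] [[-0.999, -0.047, -0.023], [-0.003, 0.493, -0.87], [0.053, -0.869, -0.492]] [0.56594126 0.10427419 0.96290636]
[0.24318521 0.60211262 0.23375264] [-5.99035892e-01 -3.08350531e+00  2.76269402e-03] 0.1 0.9960108524671197 0.008
```

View pics/top0.png

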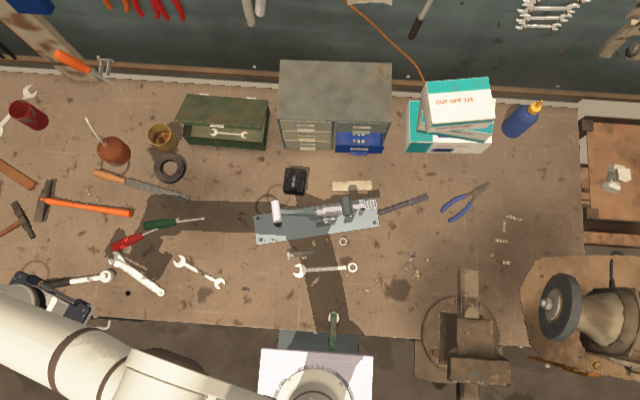

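View pics/side0.png

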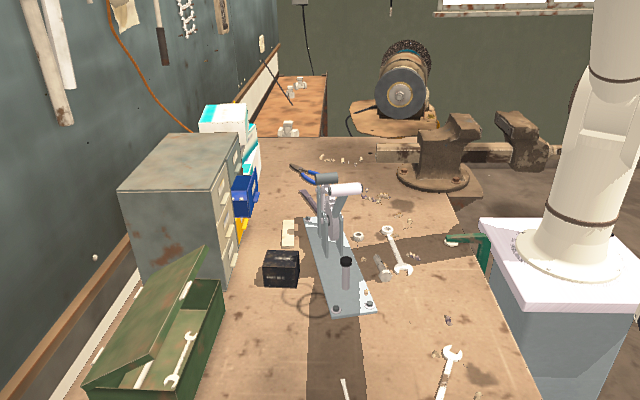

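The support lies with its roller (top view, 277,211) to the left (+y) and the pawl and weight to the right (about 346,205). I'll zoom in and get 3D positions.

```bash
cat > h.py <<'E'
import numpy as np
def cloud(f):
    d=np.load(f);K=d["intrinsics"];z=d["range_z"];v,u=np.mgrid[:z.shape[0],:z.shape[1]]
    P=np.stack([(u-K[0,2])/K[0,0]*z,(v-K[1,2])/K[1,1]*z,z],-1)
    return (P-d["t"])@d["R"]
E
python3 - <<'E'
from h import *;import cv2
C=cloud("top0.npz");im=np.load("top0.npz")["image"]
c=im[185:255,245:400,::-1];cv2.imwrite("pics/crop.png",cv2.resize(c,None,fx=5,fy=5,interpolation=cv2.INTER_CUBIC))
sub=C[185:255,245:400]
m=(sub[...,2]>.003)&(sub[...,2]<.014)&(sub[...,0]>.5)
P=sub[m];mk=m.astype(np.uint8);
n,l,st,ce=cv2.connectedComponentsWithStats(mk)
for i in range(1,n):
    if st[i,4]>30: print(st[i],cv2.minAreaRect(sub[l==i][:,:2].astype(np.float32)),sub[l==i].mean(0))
z=sub[...,2]
for r in range(10,50,3): print(185+r,[(int(1000*a)) for a in z[r,20:140:4]])
E
```

```text
[ 86   0  42   7 212] ((0.6315106153488159, -0.07043827325105667), (0.019214045256376266, 0.12449557334184647), 3.6290032863616943) [ 0.63247248 -0.0693574   0.00710458]
[107  12  23   8  71] ((0.5957322120666504, -0.10582034289836884), (0.01862918771803379, 0.0692593902349472), 19.360769271850586) [ 0.59346314 -0.10132828  0.00734328]
[81 15 15  7 41] ((0.5806602835655212, -0.017204878851771355), (0.0196230486035347, 0.042240843176841736), 4.18466854095459) [ 0.57723063 -0.02345032  0.00736924]
[  36   18  119   29 1058] ((0.5294853448867798, -0.0454745888710022), (0.0704854428768158, 0.35566040873527527), 10.176138877868652) [ 0.52833873 -0.04175143  0.00749072]
[50 21 26  5 60] ((0.5578973293304443, 0.057681795209646225), (0.011999430134892464, 0.07553146034479141), 9.574605941772461) [0.55923188 0.055572   0.00752839]
[  8  28  21  13 188] ((0.5162662267684937, 0.18831419944763184), (0.037700049579143524, 0.05928925797343254), 8.072529792785645) [0.51660732 0.18637555 0.00738504]
195 [1, 0, 0, -6, -4, 2, 1, -1, 4, 6, 0, 0, -2, -1, -2, 3, -2, 1, -6, 2, 0, 0, -3, 3, 4, -3, 0, 0, 2,
[... 839 characters left out ...]
101, 91, 78, 67, 7, 154, 134, 104, 1, 11, 5, 9, 6, 9, -1]
219 [10, 5, 232, 237, 230, 7, 4, 1, 13, 6, 5, 93, 82, 67, 99, 109, 105, 103, 6, 6, 78, 65, 4, 9, 7, 3, 8, 8, 8, 1]
222 [4, 6, 230, 231, 225, 3, 5, 8, 7, 4, 10, 8, 8, 100, 84, 96, 60, 57, 1, 4, 22, 9, 9, 5, 5, 5, 7, 17, 8, -4]
225 [1, 8, 5, 78, 36, 6, 9, 6, 7, 4, 3, 7, 10, 44, 33, 24, 12, 10, 4, 9, 8, 3, 6, 8, 8, 10, 6, 6, 5, -4]
228 [5, 5, 12, 5, 11, 9, 5, 10, 10, 4, 6, 6, 8, 8, 6, 6, 9, 7, 6, 8, 5, 5, 3, 12, 9, 2, 1, -3, -5, -3]
231 [6, 6, 9, 14, 10, 6, 11, 5, 2, 3, 4, 8, 8, 7, 8, 10, 9, 5, 8, 6, 6, -1, 5, -1, 1, 0, -1, 0, 0, -1]
234 [7, 6, 5, 7, 5, 2, 11, 8, 9, 11, 6, 10, 3, 2, 6, 3, 1, -7, -3, -3, 0, -4, -3, 4, 0, -2, 0, -2, -1, 0]
```

View pics/crop.png

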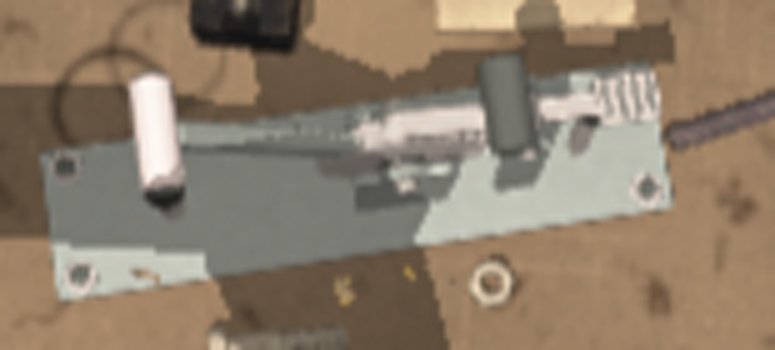

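Crop: roller at (156,140), weight at (508,105) and ribbed tab at (628,95). The plate corners are clear.

```bash
python3 - <<'E'
from h import *
C=cloud("top0.npz");d=np.load("top0.npz");K,R,t=d["intrinsics"],d["R"],d["t"]
def ray(u,v,z):
    r=R.T@np.array([(u-K[0,2])/K[0,0],(v-K[1,2])/K[1,1],1]);c=-R.T@t
    return c+r*(z-c[2])/r[2]
for p in[(41,155),(60,300),(672,207)]: print(p,ray(245+p[0]/5,185+p[1]/5,.008))
a,b,c=[ray(245+p[0]/5,185+p[1]/5,.008) for p in[(41,155),(60,300),(672,207)]]
ey=(b-c)/np.linalg.norm(b-c);yaw=np.arctan2(-ey[0],ey[1]);print("len",np.linalg.norm(b-c),np.linalg.norm(a-b),"yaw",np.degrees(yaw))
def cl(n,u0,u1,v0,v1,z0,z1):
    Q=C[v0:v1,u0:u1].reshape(-1,3);Q=Q[(Q[:,2]>z0)&(Q[:,2]<z1)];print(n,len(Q),Q.mean(0).round(4),np.percentile(Q,[3,97],axis=0).round(3).tolist())
cl("tab",363,380,196,212,.125,.15)
cl("roller",268,285,196,228,.222,.25)
cl("weight",338,356,194,220,.16,.19)
S=cloud("side0.npz")
m=(S[...,0]>.4)&(S[...,0]<.65)&(S[...,1]>-.2)&(S[...,1]<.25)&(S[...,2]>.222)&(S[...,2]<.3)
print("side roller",S[m].mean(0),np.percentile(S[m],[3,97],axis=0))
# arm tilt
o=(a+c)/2
for y in(-.126,-.068,0,.2): print(y, (a+b)/2+ey*(y-.21))
from scipy.spatial.transform import Rotation as Ro
from rig import env
s=env.sense();print(Ro.from_rotvec(s["orientation"]).as_matrix().round(3),s["tcp_pos"])
E
```

```text
(41, 155) [0.52461217 0.21801765 0.008     ]
(60, 300) [0.43895461 0.19829331 0.008     ]
(672, 207) [ 0.51888065 -0.15920383  0.008     ]
len 0.3663227825266498 0.08789918985613975 yaw 12.602435490573857
tab 121 [ 0.5559 -0.1154  0.1369] [[0.544, -0.132, 0.131], [0.569, -0.098, 0.142]]
roller 212 [0.5001 0.126  0.2338] [[0.473, 0.113, 0.225], [0.528, 0.139, 0.24]]
weight 187 [ 0.5406 -0.0496  0.1727] [[0.517, -0.064, 0.164], [0.565, -0.036, 0.179]]
side roller [0.5025547  0.13506888 0.23064823] [[0.47364996 0.12386794 0.22273667]
 [0.53086479 0.1434755  0.23654836]]
-0.126 [ 0.55509346 -0.11974943  0.008     ]
-0.068 [ 0.54243874 -0.0631468   0.008     ]
0 [0.52760218 0.00321491 0.008     ]
0.2 [0.48396524 0.19839641 0.008     ]
[[-0.927  0.374 -0.001]
 [ 0.374  0.927 -0.002]
 [ 0.    -0.002 -1.   ]] [0.24318521 0.60211262 0.23375264]
```

play_rows(
  rows=[
    [[0, 0, -60, 0, -1], [0, 0, -120, 0, -1], [-40, -40, -150, 8, -1], [-80, -80, -160, 16, -1], [-125, -120, -160, 24, -1], [-170, -160, -160, 32, -1], [-210, -200, -160, 40, -1], [-250, -240, -160, 48, -1], [-290, -280, -160, 55, -1], [-330, -320, -160, 55, -1], [-370, -360, -160, 55, -1], [-410, -400, -160, 55, -1]],
  ],
  newtons=10,
)

```text
time_s: 1.6
tcp_pos: [0.474, 0.0765, 0.3946]
orientation: [-1.955, -2.459, 0.0]
contact_force: [0.4, 0.1, -0.4]
opening: 0.005
grip_force: 0.0
```

```bash
cat > go.py <<'E'
import sys,numpy as np
from rig import env
from scipy.spatial.transform import Rotation as Ro
s=env.sense();R=Ro.from_rotvec(s["orientation"]).as_matrix()
g=np.array(eval(sys.argv[1]));p=np.array(s["tcp_pos"])
print(s["time_s"],p.round(4),"y-axis deg",np.degrees(np.arctan2(R[1,1],R[0,1])),"F",np.round(s["contact_force"],1),"open",s["opening"]);print("tool shift mm",(R.T@(g-p)*1000).round(1))
E
python3 go.py "(.557,-.127,.17)"
```

```text
1.6 [0.474  0.0765 0.3946] y-axis deg 13.021679629004016 F [ 0.4  0.1 -0.4] open 0.005319072189169718
tool shift mm [-217.    35.1  224.5]
```

play_rows(
  rows=[
    [[-55, 9, 0, 0, -1], [-110, 18, 0, 0, -1], [-165, 27, 0, 0, -1], [-217, 35, 20, 0, -1], [-217, 35, 75, 0, -1], [-217, 35, 130, 0, -1], [-217, 35, 180, 0, -1], [-217, 35, 205, 0, -1], [-217, 35, 210, 0, -1], [-217, 35, 210, 0, -1]],
  ],
)

```text
time_s: 2.85
tcp_pos: [0.557, -0.1253, 0.1852]
orientation: [1.955, 2.459, 0.0]
contact_force: [1.0, 0.0, 1.0]
opening: 0.003
grip_force: 0.0
```

```bash
python3 go.py "(.557,-.127,.148)"; python3 - <<'E'
from rig import get_image
import cv2
d=get_image("side");cv2.imwrite("pics/s1.png",cv2.resize(d["image"][120:300,240:440,::-1],None,fx=3,fy=3))
E
```

```text
2.85 [ 0.557  -0.1253  0.1852] y-axis deg 13.010929913082636 F [1. 0. 1.] open 0.002941368509124615
tool shift mm [-1.6 -0.4 37.2]
```

View pics/s1.png

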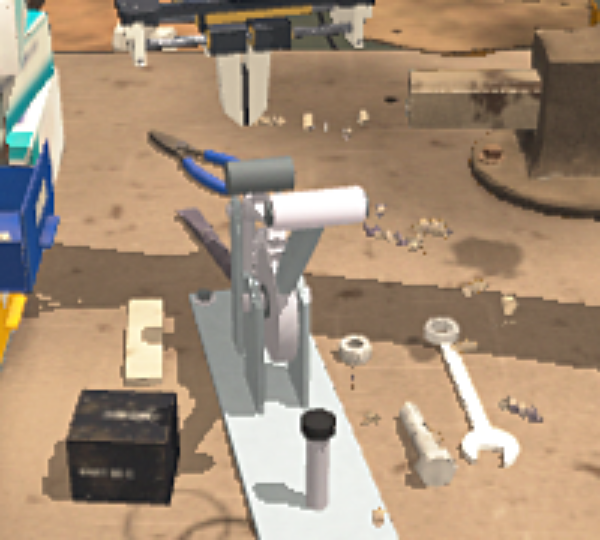

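The closed fingertips (245,120) are lined up behind the weight (260,175), over the tab. Pressing now.

play_rows(
  rows=[
    [[-2, 0, 15, 0, -1], [-2, 0, 30, 0, -1], [-2, 0, 38, 0, -1], [-2, 0, 43, 0, -1], [-2, 0, 48, 0, -1], [-2, 0, 53, 0, -1], [-2, 0, 58, 0, -1], [-2, 0, 62, 0, -1], [-2, 0, 64, 0, -1], [-2, 0, 64, 0, -1]],
  ],
)

```text
time_s: 4.15
tcp_pos: [0.5571, -0.1272, 0.1206]
orientation: [-1.955, -2.459, 0.0]
contact_force: [0.0, -1.3, -0.4]
opening: 0.004
grip_force: 0.0
```

```bash
python3 go.py "(.557,-.127,.148)"; python3 - <<'E'
from rig import get_image
import cv2
d=get_image("side");cv2.imwrite("pics/s2.png",cv2.resize(d["image"][120:300,240:440,::-1],None,fx=3,fy=3))
E
```

```text
4.15 [ 0.5571 -0.1272  0.1206] y-axis deg 13.011120879437104 F [ 0.  -1.3 -0.4] open 0.003565755414726665
tool shift mm [  0.2  -0.1 -27.4]
```

View pics/s2.png

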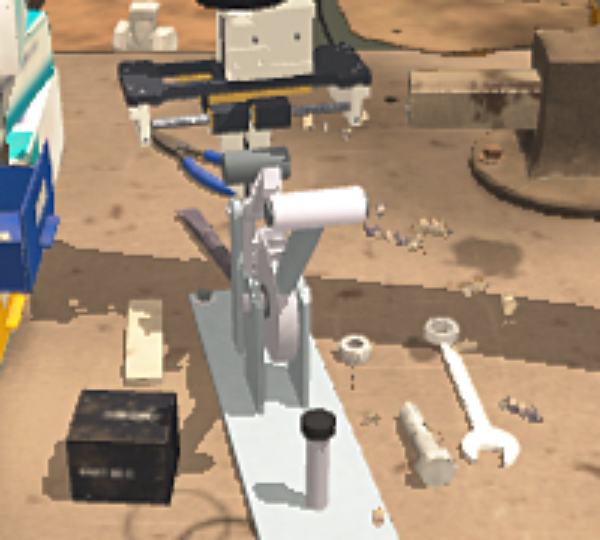

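The weight has tipped back, and there was no load on the fingers at the end of the press. Going up and over to the roller, then a check before pushing.

play_rows(
  rows=[
    [[0, 0, -40, 0, -1], [0, 0, -95, 0, -1], [0, 0, -150, 0, -1], [0, 0, -200, 0, -1], [50, 0, -205, 0, -1], [105, 0, -205, 0, -1], [160, 1, -205, 0, -1], [215, 2, -205, 0, -1], [258, 2, -200, 0, -1], [258, 2, -175, 0, -1], [258, 2, -155, 0, -1], [258, 2, -150, 0, -1]],
  ],
)

```text
time_s: 5.7
tcp_pos: [0.5002, 0.1245, 0.2697]
orientation: [-1.954, -2.458, 0.003]
contact_force: [-0.9, 0.9, 0.8]
opening: 0.005
grip_force: 0.0
```

```bash
python3 go.py "(.501,.125,.246)"; python3 - <<'E'
from rig import get_image
import cv2
d=get_image("side");cv2.imwrite("pics/s3.png",cv2.resize(d["image"][100:300,220:440,::-1],None,fx=3,fy=3))
s=(.527,.003)
import numpy as np
for th in np.arange(.85,-.05,-.1): r=185*np.cos(th);print(round(th,2),"s",round(r),"tcpz",round(90+185*np.sin(th)+19))
E
```

```text
5.7 [0.5002 0.1245 0.2697] y-axis deg 13.02291175566212 F [-0.9  0.9  0.8] open 0.005382783493601514
tool shift mm [ 0.3  1.  23.7]
0.85 s 122 tcpz 248
0.75 s 135 tcpz 235
0.65 s 147 tcpz 221
0.55 s 158 tcpz 206
0.45 s 167 tcpz 189
0.35 s 174 tcpz 172
0.25 s 179 tcpz 155
0.15 s 183 tcpz 137
0.05 s 185 tcpz 118
```

View pics/s3.png

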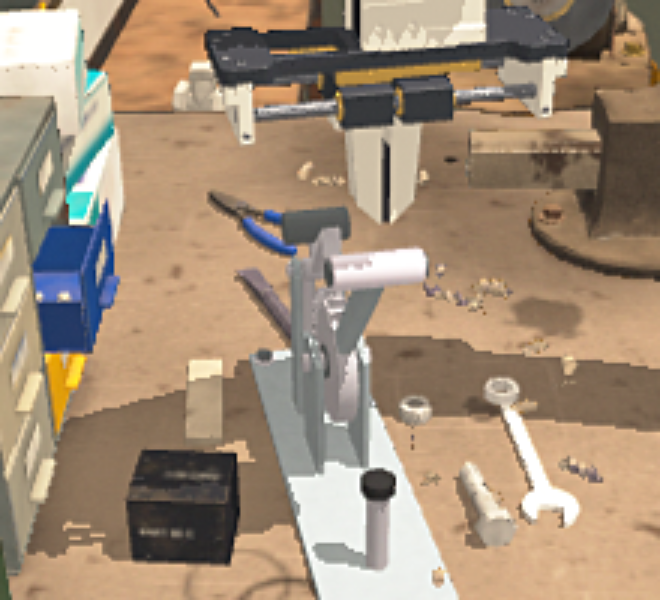

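The pawl stays tipped (weight at 315,222) and the fingertips (385,215) are just above the roller (380,268). Pushing down along the arc.

play_rows(
  rows=[
    [[0, 0, 12, 0, -1], [0, 0, 20, 0, -1], [3, 0, 27, 0, -1], [10, 0, 35, 0, -1], [16, 0, 42, 0, -1], [22, 0, 49, 0, -1], [28, 0, 57, 0, -1], [33, 0, 64, 0, -1], [38, 0, 73, 0, -1], [42, 0, 81, 0, -1], [46, 0, 90, 0, -1], [49, 0, 98, 0, -1]],
  ],
)

```text
time_s: 7.25
tcp_pos: [0.4906, 0.1755, 0.1738]
orientation: [-1.953, -2.46, -0.007]
contact_force: [-1.3, 4.0, 6.6]
opening: 0.005
grip_force: 3.3
```

```bash
python3 go.py "(.487,.183,.109)"; python3 - <<'E'
from rig import get_image
import cv2
d=get_image("side");cv2.imwrite("pics/s4.png",cv2.resize(d["image"][100:300,220:440,::-1],None,fx=3,fy=3))
E
```

```text
7.25 [0.4906 0.1755 0.1738] y-axis deg 13.119294673595169 F [-1.3  4.   6.6] open 0.004581882744363787
tool shift mm [ 7.9 -2.  64.8]
```

View pics/s4.png

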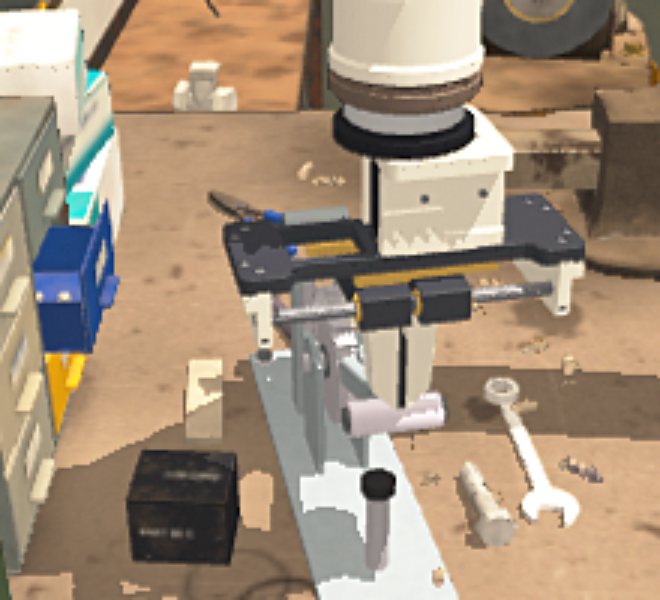

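The arm is following with about 7 N on the fingers. Continuing to the rest.

play_rows(
  rows=[
    [[2, 0, 8, 0, -1], [4, 0, 17, 0, -1], [6, 0, 26, 0, -1], [7, 0, 35, 0, -1], [8, 0, 44, 0, -1], [9, 0, 52, 0, -1], [9, 0, 58, 0, -1], [9, 0, 62, 0, -1], [9, 0, 64, 0, -1], [9, 0, 66, 0, -1]],
  ],
)

```text
time_s: 8.55
tcp_pos: [0.4884, 0.181, 0.1084]
orientation: [1.956, 2.458, 0.0]
contact_force: [-7.6, -0.6, 29.6]
opening: 0.008
grip_force: 15.3
```

```bash
python3 go.py "(.487,.183,.109)"
```

```text
8.55 [0.4884 0.181  0.1084] y-axis deg 12.98803766874064 F [-7.6 -0.6 29.6] open 0.008361613981696882
tool shift mm [ 2.3 -0.9 -0.6]
```

On the hard stop, with 30 N on the fingers. Holding briefly, then backing off.

play_rows(
  rows=[
    [[0, 0, 0, 0, -1], [0, 0, 0, 0, -1], [0, 0, -5, 0, -1], [0, 0, -25, 0, -1], [0, 0, -75, 0, -1], [0, 0, -130, 0, -1], [20, 0, -180, 0, -1], [60, 0, -200, 0, -1], [110, 0, -200, 0, -1], [160, 0, -200, 0, -1], [160, 0, -200, 0, -1], [160, 0, -200, 0, -1]],
  ],
)

```text
time_s: 10.05
tcp_pos: [0.452, 0.3355, 0.3056]
orientation: [1.956, 2.458, -0.004]
contact_force: [0.0, -0.7, 0.5]
opening: 0.007
grip_force: 0.0
```

```bash
python3 - <<'E'
from rig import get_image
import cv2,numpy as np
d=get_image("top");cv2.imwrite("pics/t5.png",cv2.resize(d["image"][165:285,230:430,::-1],None,fx=3.5,fy=3.5));np.savez("t5.npz",**d)
d=get_image("side");np.savez("s5.npz",**d);cv2.imwrite("pics/s5.png",cv2.resize(d["image"][100:300,220:440,::-1],None,fx=3,fy=3))
from h import *
for f in("t5.npz","s5.npz"):
    C=cloud(f).reshape(-1,3);e=np.array([-.218,.976]);q=C[:,:2]-[.528,.003];s=q@e;x=q@[.976,.218]
    for n,a,b in(("roller",.17,.2),("weight+",-.11,-.06),("tab",-.145,-.115)):
        m=(abs(x)<.025)&(s>a)&(s<b)&(C[:,2]>.05)&(C[:,2]<.2);print(f,n,m.sum(),np.percentile(C[m,2],[50,90]) if m.any() else "")
E
```

```text
t5.npz roller 149 [0.09794322 0.10192415]
t5.npz weight+ 252 [0.17194122 0.17779592]
t5.npz tab 63 [0.10710303 0.11261494]
s5.npz roller 323 [0.09618583 0.09924693]
s5.npz weight+ 158 [0.09763683 0.16359197]
s5.npz tab 0
```

View pics/s5.png

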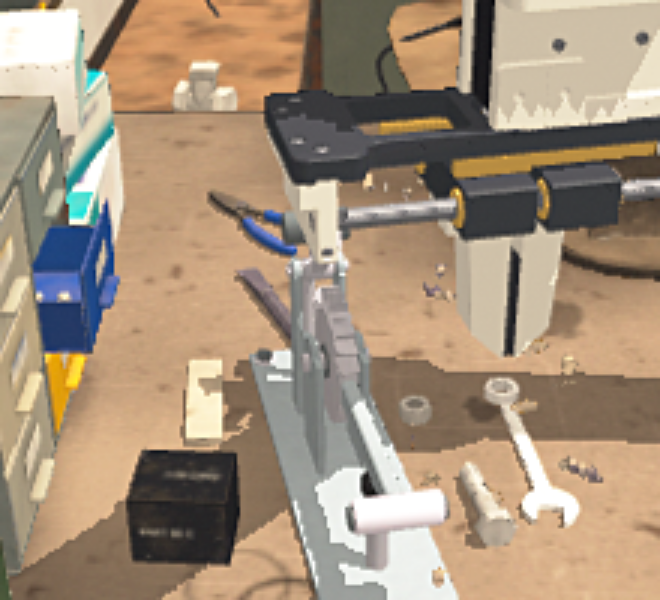

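The roller (400,512) lies on its rest with its top at about 0.100 m. The tab is down at about 0.11 m, the loose things haven't moved, and the hand is clear.

```bash
python3 -c "
from rig import env
print(env.job_done())"
```

```text
the job is handed in; nothing more can be done
None
```

The job is handed in: the pawl was tipped free and stayed down, the arm was pushed onto its rest, and the hand is clear with the loose things as they were; the judging gave no result back.

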